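# Seat a briar blank in the corner pocket of the drilling jig

## Task

Push the loose dark wooden blank straight across the plywood jig until its long side lies flat against the long metal rail, well before the pocket, then slide it along that rail into the corner pocket at the rail's end until it sits fully home, square against both the rail and the end stop. It must stay flat on the board: only touch and push it, never lift or tip it. Leave the tin, the brass tamper, the pipe bowl and the black stem where they are, and finish with the hand clear.

Things in the scene. Friction and masses are not known exactly. Their poses are not given: they have to be found in the camera images.
- jig: Fixed plywood board 180 (x) by 320 (y) by 12 mm thick; origin at the centre of its underside (bench level), z up. Aluminium bars 16 mm high stand on it (tops 28 mm above the bench). In the jig's axes: long rail along y, y = -165 to 135 mm, working face looking to -x at x = +55 mm, 20 mm thick. The rest of the board is bare but for the pocket and the tamper.
- pocket_corner (a point): Inner corner of the pocket at the board's surface (12 mm above the bench), axes as the jig's; in the jig's frame x = 55, y = 115 mm: the rail's face meets the end stop's face, which looks to -y. Opposite the rail a lip 14 mm thick makes the pocket 42 mm wide and 36 mm deep, open to -y. Home, the blank's centre is 18 mm to -x and 28 mm to -y of this point.
- blank: Loose dark wooden block, 36 (x) by 56 (y) by 20 mm high, about 36 g, flat on the board; origin at the centre of its underside, 12 mm above the bench. Starts well off the rail (centre at jig x -55 to -20, y -105 to -35 mm), turned up to 0.5 rad from the jig's axes. Slides under a push of less than 1 N. Home, its long side lies along the rail and its rear 20 mm stands out of the pocket.
- tin: Upright round metal wax tin, 54 mm across and 60 mm high, on the bench beyond the rail near the end away from the pocket; origin at the centre of its underside. To be left alone.
- tamper: Small turned brass pipe tamper, 22 mm across and 55 mm high, standing on the board (on its 12 mm level) on the open side near the pocket end, outside the lip; origin at the centre of its underside. To be left alone.
- bowl: Dark wooden pipe bowl, 40 mm across and 44 mm high with a short shank reaching 44 mm along its +y, standing on the bench beyond the rail near the pocket end; origin at the centre of its underside. To be left alone.
- stem: Flat black pipe stem, about 90 mm long (along y), 16 mm wide and 8 mm high, lying on the bench just off the board's open side (-x of the jig), near the pocket end; origin near its middle, at its underside. To be left alone.
Things that resemble listed ones, but are neither listed nor needed, are in the scene too. Leave any turquoise look-alike of the blank alone.

How it is judged (in metres and radians):
On the way:
1. the blank lies flat along the rail (gap under 3 mm, within 0.08 rad) while still outside the pocket (its front at least 11 mm short of the mouth) (x of blank in the frame of jig above 0.034 m and y of blank in the frame of jig below 0.04 m and angle between the x axis of blank and the x axis of jig, either way round below 0.08 rad), for 0.2 s.
At the end, for the whole second after the job is handed in: The blank lies flat on the board in the corner pocket at rest, within 3 mm of the rail and within 3 mm of the end stop, square to within 0.06 rad (x of blank in the frame of jig between 0.034 and 0.04 m and y of blank in the frame of jig between 0.084 and 0.09 m and angle between the x axis of blank and the x axis of jig, either way round below 0.06 rad and z of blank in the frame of jig below 0.0145 m and angle between blank's own z axis and vertical below 0.08 rad and linear speed of blank below 0.01 m/s); the robot touches nothing.
It fails at once if the blank is lifted more than 8 mm off the board (z of blank in the frame of jig above 0.02 m).
It fails at once if the blank is tipped by more than 0.35 rad (angle between blank's own z axis and vertical above 0.35 rad).
It fails at once if the blank is more than 10 mm off the rail when its front is within 31 mm of the pocket mouth (it must come along the rail) (y of blank in the frame of jig above 0.02 m and x of blank in the frame of jig below 0.027 m).
It fails at once if the tin, tamper, bowl or stem is moved by more than 15 mm (distance of any of tin, tamper, bowl, stem from where it was at the start of the episode above 0.015 m).
It also fails if it takes over 58 s, if anything falls off the work surface, if the arm or the gripper's body presses on something with over 40 N, if the wrist force passes 120 N, or if a joint passes its speed limit or range.

## Robot

A 6-joint arm with a two-finger parallel gripper is mounted at the origin on the work surface. World frame = base frame: x ahead of the robot, y to its left, z up, the work surface at z = 0. Lengths are in m, angles in degrees, forces in N, time in s.
With the tool pointing down it reaches from about 0.4 to 0.825 m from the base axis. Payload 7 kg.
Tool frame: the origin (TCP) lies at the very end of the fingers, on their centre line; the grasp point (between the pads) lies 19 mm behind it; z points along the fingers, y is the line along which they close (so a half turn about z gives the same grasp; the last joint's range is limited). The gripper opens to 88 mm and grips with 3 to 60 N. Pads are 19 mm wide; open, the fingers measure 130 mm over their backs; the gripper's body (78 mm by 193 mm) begins 47 mm behind the grasp point.
Start: joints at [92.137, 20.546, 0.682, 0, -70.136, -16.507], TCP at [0.168, 0.654, 0.227] pointing down, gripper open.
Joint ranges: [-176.03, 176.03], [-82.01, 121.73], [-58.28, 71.71], [-173.87, 95.51], [-174.79, -0.11], [-173.66, 173.66]. Speed limits (degrees/s): [136.94, 136.94, 172.46, 180, 180, 180].

## Interface

Orientations are given as [roll, pitch, yaw] about the fixed x, y, z axes, in that order (R = Rz(yaw) Ry(pitch) Rx(roll)).
In Python, from plant import get_state, imaging, r, finder gives the robot as it stands.
- The arm moves only by the shell command python3 -m handwheel 'ROWS' [FORCE]. ROWS is JSON, a list of rows, each a list of 5 numbers: the closure, from 0 (fully open) to 1 (shut), then the shift along the world's x, y, z in cm, then the turn about the world's z in degrees. A call has 1 to 8 rows; each row is the pose to reach, as a shift and turn from the pose commanded when the call began; what a row does not reach only later rows make up. A row lasts 1/8 s, in which the tool goes at most 62.5 mm and 10.7 degrees, less where a joint would pass 70% of its speed; a pose out of reach is approached as far as the arm can. A call with a gripper value outside its range is refused whole. The fingers move at their own pace and stop on an object; FORCE is the grip in N (left out, the last holds). Time passes only in rows, so rows that repeat a pose let the fingers close. It gives the time, the measured TCP pose, the force, the opening and the grip force at its end, in the units of the state.
- get_state(): the state, without advancing time (a new reading comes with each control period).
- imaging.capture(name): name is "scene" or "side" or "wrist"; returns (picture, depth): 384x512x3 uint8, red, green, blue; 384x512 float32, m along the optical axis (not along the pixel's ray), 0 where there is no reading.
- imaging.get_calibration(name): a dict with "fx", "fy", "cx", "cy" (pixels), "rvec" (rotation vector, rad) and "tvec" (3), from world to camera coordinates, as OpenCV has them; the wrist camera has in their place "hand_eye" (4x4, takes a point from camera to tool coordinates, whose origin is the TCP and whose axes are the flange's). Camera axes: x right, y down, z forward; pixel columns grow to the right and rows downward; lengths in m; the calibration is good to about 2 mm. A picture is of the moment at which its call begins: read the wrist's pose just before it. get_calibration takes no time and is no camera call.
- r.close_job(): hands the job in; it is judged then, once.
Trained networks look in the newest picture that a camera, given by its name, has taken for a name from the list of things; names that differ only in an ending like _2 or _b are one class to them, and where a whole thing is asked for, a point or a joint stands for the part that bears it (a point fixed in the world has none). Each returns a list of dicts, best first, with "p" (0 to 1); they miss things now and then, are a little off and sometimes report something else, mostly with a low value. They report only what shows in the picture. A call takes as long as a camera call. They do not tell look-alikes from the thing itself.
- finder.cut_out(camera, query): "region" (384x512 bool, what is visible of it) and "pixel" ([column, row] in pixels, amid what is visible of it).
The state is a dict: "time_s": time; "joints": joint angles; "qd": joint speeds; "joint_torque": joint torques, N m; "tcp_pos": TCP position; "eef_rot": TCP orientation; "contact_force": force on the tool from outside, world axes, zero at the start; "moment": the same for the moment, N m; "gripper_width": finger opening in m; "gripper_force": force on a finger pad.
Only numpy, scipy, OpenCV 4.12 (cv2) and the standard library are available. Lean on these libraries where they do the work, as an engineer would, in place of code of your own. Each camera call takes 0.05 s, during which the arm holds its last target. There are 200 camera calls.

## Working session

There is one attempt and no reset: what is moved stays moved. The work goes in short steps, Python scripts to look and compute and a shell command to move; the robot and the scene stay as the last step left them, time stands still between calls to the robot, and variables do not carry over. Pictures are saved under pics/ and viewed, at most 10 in all, crops included, and the job is handed in when it is done.

```bash
mkdir -p pics; ls
cat > h.py <<'E'
import numpy as np, cv2
from plant import get_state, imaging, r, finder
from scipy.spatial.transform import Rotation as R
def cam(name):
    c=imaging.get_calibration(name); K=np.array([[c['fx'],0,c['cx']],[0,c['fy'],c['cy']],[0,0,1.]])
    if 'rvec' in c:
        Rc=cv2.Rodrigues(np.array(c['rvec'],float))[0]; t=np.array(c['tvec'],float).ravel()
        return K,Rc.T,-Rc.T@t
    s=get_state(); T=np.array(c['hand_eye']); Rt=R.from_euler('xyz',s['eef_rot'],degrees=True).as_matrix()
    return K,Rt@T[:3,:3],Rt@T[:3,3]+np.array(s['tcp_pos'])
def cloud(name):
    K,Rw,o=cam(name); p,d=imaging.capture(name)
    v,u=np.mgrid[:384,:512]; ray=np.stack([(u-K[0,2])/K[0,0],(v-K[1,2])/K[1,1],np.ones_like(d)],-1)
    P=(ray*d[...,None])@Rw.T+o; P[d==0]=np.nan
    return p,P,(K,Rw,o)
E
python3 - <<'E'
from h import *
print(get_state())
ims=[]
for n in ['scene','wrist']:
    p,P,c=cloud(n); ims.append(p)
    cv2.imwrite(f'pics/{n}0.png',p[...,::-1]); np.savez(f'{n}0.npz',p=p,P=P)
    for q in ['blank','jig','tamper','tin','bowl','stem']:
        for x in finder.cut_out(n,q)[:3]:
            print(n,q,round(x['p'],2),np.round(x['pixel']),np.round(np.nanmedian(P[x['region']],0),3),x['region'].sum())
E
```

```text
pics
{'time_s': 0.0, 'joints': array([ 9.21376418e+01,  2.05909714e+01,  6.33509898e-01, -2.26578042e-02,
       -7.01356817e+01, -1.65087180e+01]), 'qd': array([-0.04069276, -0.07676156, -0.07650499,  0.00043115, -0.02052765,
       -0.04856916]), 'joint_torque': array([-8.07803626e-04, -5.82713842e+01,  2.93068850e+01,  6.99778005e+00,
        7.14774389e-03, -1.51418249e-04]), 'tcp_pos': array([0.16740403, 0.65339676, 0.22561794]), 'eef_rot': array([ 1.79904643e+02, -6.04891312e-03, -1.43787875e+01]), 'contact_force': array([ 1.12195475, -0.15131701, -0.10709112]), 'moment': array([-0.03562281,  0.01704187, -0.00982635]), 'gripper_force': 0.0, 'gripper_width': 0.08759985543833099}
scene blank 0.88 [243. 190.] [0.551 0.008 0.032] 575
scene blank 0.83 [198. 150.] [ 0.381 -0.041  0.019] 454
scene blank 0.79 [161. 175.] [ 0.428 -0.136  0.02 ] 435
scene jig 0.69 [273. 206.] [0.589 0.047 0.013] 11285
scene tamper 0.6 [320. 153.] [0.519 0.185 0.042] 184
scene tin 0.77 [252. 271.] [ 0.73  -0.052  0.059] 1233
scene bowl 0.84 [356. 235.] [0.725 0.145 0.036] 610
scene stem 0.69 [283. 148.] [0.446 0.139 0.007] 204
```

Run:
```python
from h import *
p=cv2.imread('pics/scene0.png')[110:310,130:400]
cv2.imwrite('pics/crop0.png',cv2.resize(p,None,fx=2.9,fy=2.9,interpolation=cv2.INTER_CUBIC))
p,P,c=cloud('side'); np.savez('side0.npz',p=p,P=P)
S=np.load('scene0.npz');
for nm,z in [('scene',S['P']),('side',P)]:
  for lo,hi in [(.009,.015),(.025,.0295),(.0297,.036)]:
    m=(z[...,2]>lo)&(z[...,2]<hi)&(z[...,0]>.42)&(z[...,0]<.8)&(abs(z[...,1])<.3)
    n,l,s,ce=cv2.connectedComponentsWithStats(m.astype(np.uint8))
    for i in range(1,n):
        if s[i,4]>80:
            q=z[l==i][:,:2]; rr=cv2.minAreaRect((q*1000).astype(np.float32)); print(nm,lo,s[i,4],np.round(ce[i]),np.round(rr[0]),np.round(rr[1]),round(rr[2],1))
```

```text
scene 0.009 8314 [264. 201.] [570.  54.] [183. 323.] 1.8
scene 0.025 1477 [284. 215.] [607.  41.] [ 79. 300.] 2.2
scene 0.0297 421 [245. 189.] [543.  10.] [38. 57.] 11.4
side 0.009 11464 [241. 229.] [569.  54.] [181. 322.] 1.7
side 0.025 1929 [203. 214.] [606.  41.] [ 77. 300.] 1.7
side 0.0297 462 [267. 198.] [542.  10.] [36. 57.] 11.1
```

View pics/crop0.png

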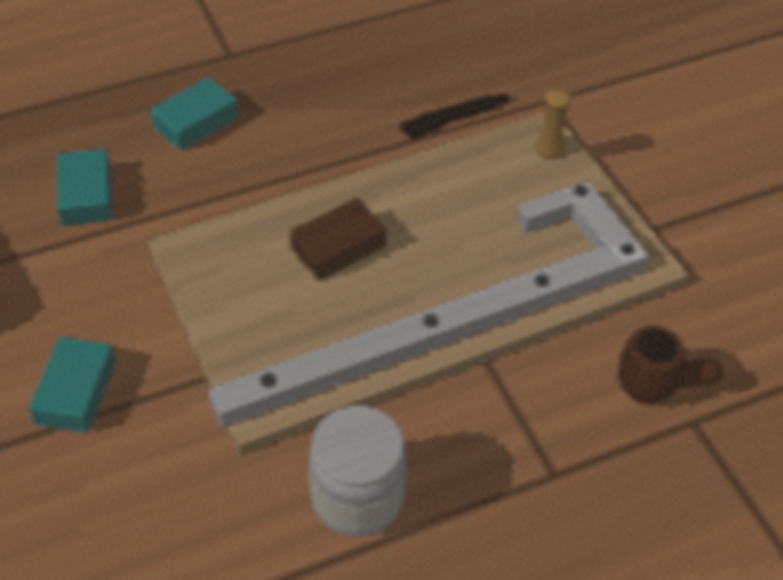

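The crop shows the dark blank at (338,238), which is (247,192) in the full picture, on the plywood. The three turquoise look-alikes at full-picture pixels (198,150), (161,175) and about (155,242) lie off the board. The dark one on the jig is the blank. The jig is centred at (0.5695, 0.054) with a yaw of about 1.8°. The blank is at (0.5425, 0.010) with a yaw of about 11°.

```bash
python3 -m handwheel '[[0.5,2.7,-5.4,0,2],[1,5.4,-10.8,0,4],[1,8.1,-16.2,0,6],[1,10.8,-21.6,0,8],[1,13.5,-27,0,10],[1,16.2,-32.4,0,12],[1,18.9,-37.8,0,14],[1,21.6,-43.2,0,16]]' 20
python3 -m handwheel '[[1,2.7,-5.4,0,0],[1,5.4,-10.8,0,0],[1,8.1,-16.2,0,0],[1,10.5,-21.2,0,0],[1,10.5,-21.2,-5,0],[1,10.5,-21.2,-10,0],[1,10.5,-21.2,-10,0]]'
python3 -c "
from h import *
s=get_state();print({k:s[k] for k in ['tcp_pos','eef_rot','gripper_width','time_s']})"
```

```text
time_s: 1.75
tcp_pos: [0.3841, 0.2202, 0.2271]
eef_rot: [-179.9, -0.1, 1.7]
contact_force: [1.0, 1.1, -0.2]
gripper_width: 0.0134
gripper_force: 0.0
time_s: 2.62
tcp_pos: [0.4861, 0.0087, 0.1239]
eef_rot: [179.9, 0.4, 1.6]
contact_force: [0.4, -0.0, 0.2]
gripper_width: 0.0005
gripper_force: 0.0
{'tcp_pos': array([0.48607804, 0.00866548, 0.12393593]), 'eef_rot': array([179.87176629,   0.38043516,   1.57418459]), 'gripper_width': 0.0005270640898837647, 'time_s': 2.625}
```

```bash
python3 -m handwheel '[[1,0,0,-4,0],[1,0,0,-8,0],[1,0,0,-10.6,0],[1,0,0,-10.6,0],[1,0.6,0,-10.6,0],[1,1.2,0,-10.6,0],[1,1.8,0,-10.6,0],[1,2.4,0.1,-10.6,0]]'
python3 -m handwheel '[[1,0.7,0,0,0],[1,1.4,0,0,0],[1,2.1,0.1,0,0],[1,2.8,0.1,0,0],[1,3.5,0.1,0,0],[1,4.2,0.1,0,0],[1,4.9,0.1,0,0],[1,4.9,0.1,0,0]]'
cat > look.py <<'E'
from h import *
import sys
for nm in ['scene','side']:
  p,z,c=cloud(nm)
  m=(z[...,2]>.0297)&(z[...,2]<.036)&(z[...,0]>.48)&(z[...,0]<.66)&(z[...,1]>-.1)&(z[...,1]<.2)&(p.max(-1)<float(sys.argv[2]) if len(sys.argv)>2 else z[...,2]>.0297)
  n,l,s,ce=cv2.connectedComponentsWithStats(m.astype(np.uint8))
  for i in range(1,n):
    if s[i,4]>60:
      q=z[l==i][:,:2]; rr=cv2.minAreaRect((q*1000).astype(np.float32)); print(nm,s[i,4],np.round(ce[i]),np.round(rr[0],1),np.round(rr[1],1),round(rr[2],1))
  if nm==sys.argv[3]: cv2.imwrite(f'pics/{sys.argv[1]}.png',cv2.resize(p[110:310,130:400],None,fx=2.9,fy=2.9,interpolation=cv2.INTER_CUBIC)[...,::-1])
E
python3 look.py a 110 scene
```

```text
time_s: 3.62
tcp_pos: [0.5133, 0.0109, 0.0211]
eef_rot: [-180.0, -0.0, 1.6]
contact_force: [-0.3, 0.3, 0.6]
gripper_width: 0.0001
gripper_force: 0.1
time_s: 4.62
tcp_pos: [0.5621, 0.0119, 0.0205]
eef_rot: [180.0, -0.0, 1.6]
contact_force: [-0.2, 0.4, 1.1]
gripper_width: 0.0003
gripper_force: 0.0
scene 491 [255. 207.] [589.1   9. ] [57.1 45.4] 88.4
```

View pics/a.png

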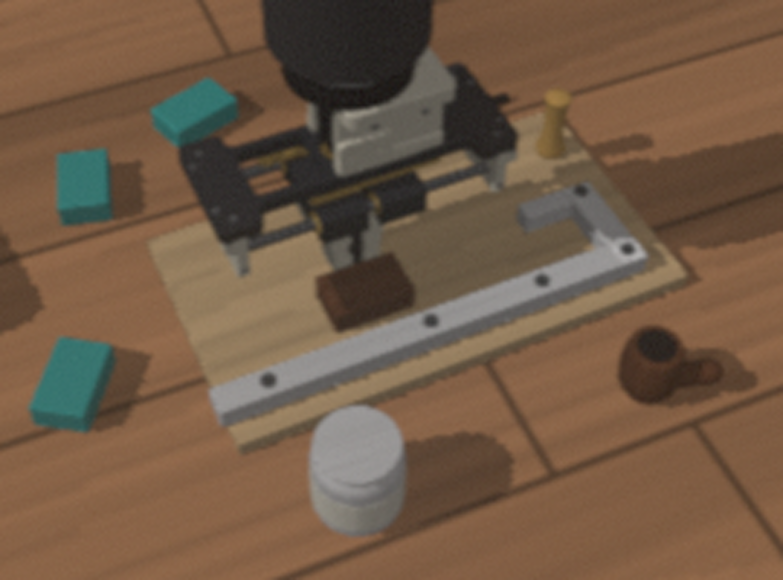

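The picture shows the blank squared to the rail at crop (365,292), pushed by the closed fingers, with about 17 mm to go.

```bash
python3 -m handwheel '[[1,0.5,0,0,0],[1,1,0,0,0],[1,1.4,0.05,0,0],[1,1.7,0.05,0,0],[1,1.8,0.05,0,0],[1,1.8,0.05,0,0],[1,1.8,0.05,0,0]]'
python3 look.py b 110 scene
```

```text
time_s: 5.6
tcp_pos: [0.5785, 0.0122, 0.0202]
eef_rot: [180.0, 0.1, 1.6]
contact_force: [-4.5, 1.2, 1.5]
gripper_width: 0.0005
gripper_force: 2.6
scene 501 [258. 213.] [606.5   9.7] [56.6 43. ] 88.6
```

```bash
python3 -m handwheel '[[1,0,0,0,0],[1,0,0,0,0],[1,-2,0,0,0],[1,-3.5,0,0,0],[1,-3.5,-4,0,0],[1,-3.5,-6.8,0,0],[1,-1,-6.8,0,0],[1,-1,-6.8,0,0]]'
python3 -m handwheel '[[1,1.5,0,0,0],[1,3.8,0,0,0],[1,3.8,0,0,0],[1,3.8,0,0,0]]'
python3 look.py b 110 scene
```

```text
time_s: 6.7
tcp_pos: [0.5716, -0.0559, 0.021]
eef_rot: [-180.0, -0.1, 1.6]
contact_force: [-0.4, -0.1, 0.8]
gripper_width: 0.0006
gripper_force: 0.0
time_s: 7.2
tcp_pos: [0.6071, -0.0555, 0.0203]
eef_rot: [-180.0, 0.0, 1.6]
contact_force: [0.2, -0.4, 0.2]
gripper_width: 0.0006
gripper_force: 0.0
scene 462 [260. 214.] [617.3  10.5] [52.4 56.9] 6.8
side 378 [237. 184.] [605.7  11. ] [35.3 56. ] 2.9
```

View pics/b.png

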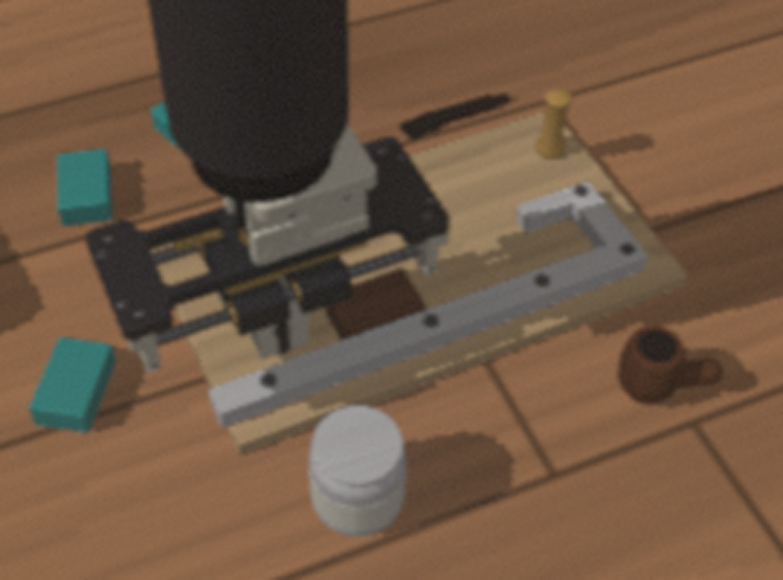

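The blank lies along the rail at crop (385,300), touching it (4.5 N when pushed), and the fingers are behind its rear end at crop (275,330). Next I slide it along the rail.

```bash
python3 -m handwheel '[[1,-0.03,1,0,0],[1,-0.06,2,0,0],[1,-0.09,2.8,0,0],[1,-0.12,3.6,0,0],[1,-0.15,4.4,0,0],[1,-0.17,5.2,0,0],[1,-0.2,6,0,0],[1,-0.2,6,0,0]]'
python3 look.py c 110 scene
```

```text
time_s: 8.3
tcp_pos: [0.6055, 0.005, 0.0206]
eef_rot: [-180.0, -0.0, 1.7]
contact_force: [-0.7, -0.1, -0.1]
gripper_width: 0.0005
gripper_force: 0.0
scene 383 [277. 209.] [605.3  35.2] [89.5 43.2] 81.7
side 258 [225. 201.] [604.4  50. ] [34.9 55.7] 2.6
```

View pics/c.png

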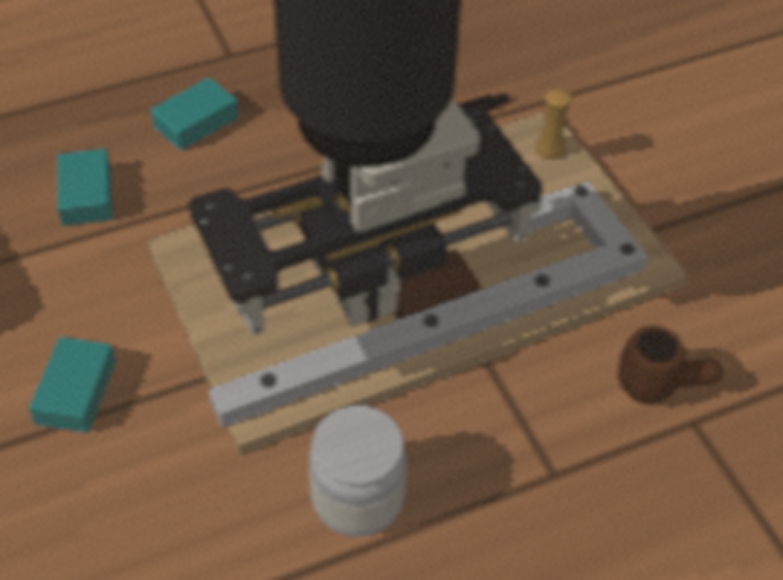

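The blank is still flat on the rail at crop (435,285), with about 92 mm to go. I'll push 60 mm and check it at the mouth.

```bash
python3 -m handwheel '[[1,-0.03,0.8,0,0],[1,-0.05,1.6,0,0],[1,-0.08,2.4,0,0],[1,-0.1,3.2,0,0],[1,-0.13,4,0,0],[1,-0.16,4.8,0,0],[1,-0.18,5.6,0,0],[1,-0.2,6.2,0,0]]'
python3 look.py d 110 side
```

```text
time_s: 9.4
tcp_pos: [0.6035, 0.0669, 0.0206]
eef_rot: [180.0, -0.0, 1.6]
contact_force: [0.5, -0.8, 0.1]
gripper_width: 0.0004
gripper_force: 0.1
scene 389 [306. 200.] [619.5  94.6] [47.2 88.5] 1.4
side 259 [207. 224.] [602.1 111.1] [33.1 56.5] 0.3
```

```bash
python3 -m handwheel '[[1,-0.03,0.8,0,0],[1,-0.06,1.6,0,0],[1,-0.08,2.2,0,0],[1,-0.09,2.6,0,0],[1,-0.1,2.8,0,0],[1,-0.1,3,0,0],[1,-0.1,3.1,0,0],[1,-0.1,3.1,0,0]]'
python3 look.py e 110 side
```

```text
time_s: 10.5
tcp_pos: [0.6025, 0.0973, 0.0206]
eef_rot: [-180.0, 0.0, 1.6]
contact_force: [-0.0, 0.1, 0.4]
gripper_width: 0.0001
gripper_force: 0.0
scene 343 [320. 194.] [608.4 132.5] [104.7  35.5] 84.7
side 266 [198. 236.] [601.2 140.8] [33.7 56.8] 1.1
```

View pics/e.png

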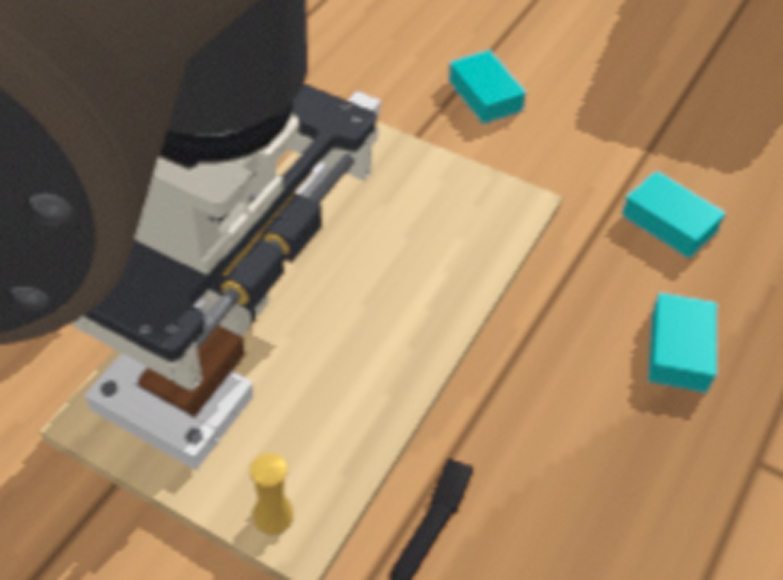

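The side picture shows the blank at crop (200,375), inside the pocket and almost at the end stop. There is no reaction force yet, so I'll push gently until contact.

```bash
python3 -m handwheel '[[1,0,0.1,0,0],[1,0,0.2,0,0],[1,0,0.25,0,0],[1,0,0.25,0,0]]'
```

```text
time_s: 11.1
tcp_pos: [0.6024, 0.099, 0.0206]
eef_rot: [179.9, 0.0, 1.6]
contact_force: [0.0, -5.5, -0.4]
gripper_width: 0.0005
gripper_force: 2.5
```

End stop reached (5.5 N). I'll back off and rise clear to check.

```bash
python3 -m handwheel '[[1,0,-1,0,0],[1,0,-2.5,0,0],[1,0,-2.5,6,0],[1,0,-2.5,12,0],[1,-4,-8,16,0],[1,-8,-13,16,0],[1,-10,-18,16,0],[1,-10,-18,16,0]]'
cat >> look.py <<'E'
# rail face / stop from tops (28 mm): fit in jig axes
for nm in ['scene','side']:
  p,z,c=cloud(nm); a=np.deg2rad(1.8); J=np.array([[np.cos(a),-np.sin(a)],[np.sin(a),np.cos(a)]])
  q=(z[...,:2]-[.5695,.054])@J*1000; h=z[...,2]; jg=lambda m:np.round(cv2.minAreaRect(q[m].astype(np.float32)),1) if 0 else [np.round(t,1) for t in cv2.minAreaRect(q[m].astype(np.float32))]
  print(nm,'blank',jg((h>.0297)&(h<.035)&(abs(q[...,0]-35)<35)&(abs(q[...,1]-85)<50)),'board',jg((h>.009)&(h<.015)&(abs(q[...,0])<100)&(abs(q[...,1])<175)))
  rl=(h>.025)&(h<.0292)&(q[...,1]<50)&(q[...,1]>-150)&(abs(q[...,0]-65)<20); print('rail',jg(rl))
E
python3 look.py f 110 side
```

```text
time_s: 12.1
tcp_pos: [0.5003, -0.0832, 0.1812]
eef_rot: [-180.0, -0.0, 1.4]
contact_force: [0.1, 0.5, 0.3]
gripper_width: 0.0004
gripper_force: 0.0
scene 418 [321. 191.] [605.1 141.7] [37.7 56.2] 2.2
side 360 [194. 236.] [600.7 142.7] [32.8 55. ] 1.0
scene blank [array([35.6, 84.6]), array([68.3, 98.8]), np.float64(0.6)] board [array([-0.1,  0.7]), array([320.9, 183.1]), np.float64(89.9)]
rail [array([ 65.6, -50. ]), array([199.8,  22.1]), np.float64(89.9)]
side blank [array([34.2, 87.5]), array([65.3, 82.8]), np.float64(0.3)] board [array([-0.8,  0.6]), array([321. , 181.6]), np.float64(89.8)]
rail [array([ 64. , -50.1]), array([ 22. , 199.9]), np.float64(0.1)]
```

View pics/f.png

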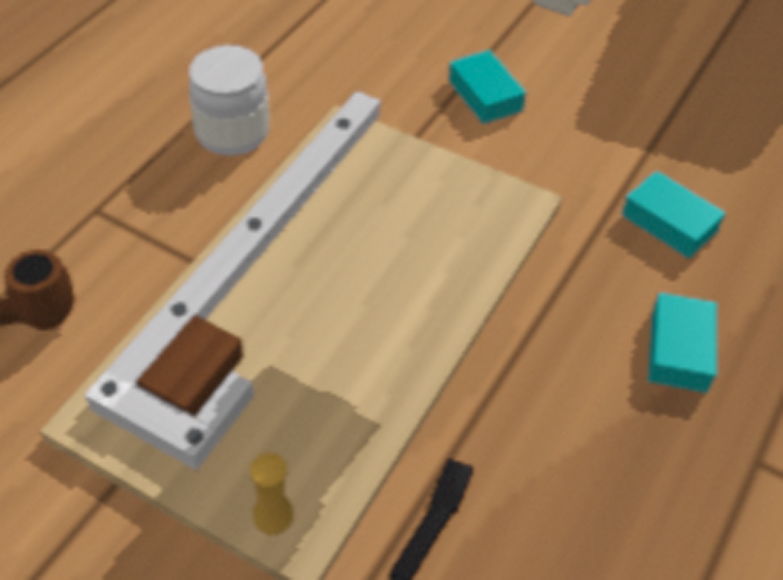

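The blank sits in the pocket at crop (190,365). I'll check the rail gap from an enlarged crop before handing in.

Run:
```python
from h import *
p,z,c=cloud('side'); cv2.imwrite('pics/g.png',cv2.resize(p[210:275,155:235],None,fx=9,fy=9,interpolation=cv2.INTER_CUBIC)[...,::-1])
for n in ['scene','side']:
    p,z,c=cloud(n)
    x=finder.cut_out(n,'blank')
    for d in x:
        q=z[d['region']]; t=q[(q[:,2]>.0295)&(q[:,2]<.036)]
        if len(t)>50:
            rr=cv2.minAreaRect((t[:,:2]*1000).astype(np.float32)); print(n,d['p'],[np.round(v,1) for v in rr], np.median(t[:,2]))
    # project the ideal home top outline
```

```text
side 0.62 [array([602.7, 142.7]), array([35.9, 56.4]), np.float64(2.5)] 0.03151320084887144
```

View pics/g.png

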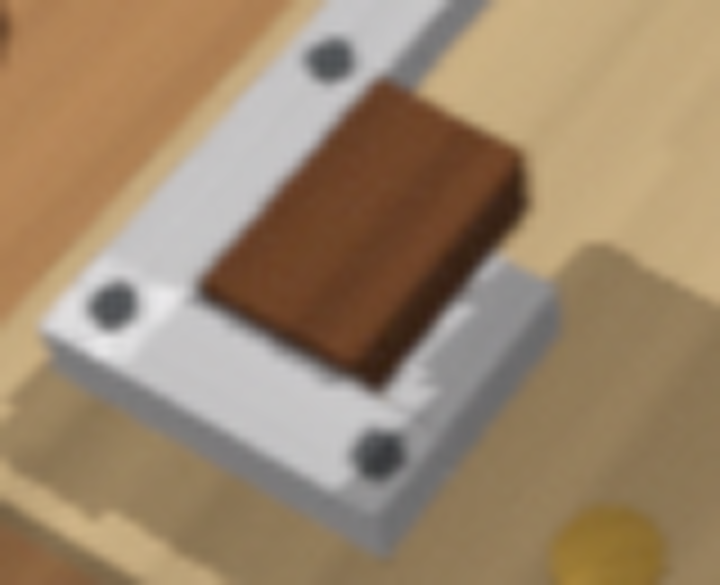

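The crop shows the blank flush with the rail (its edge runs from (380,85) to (205,285)) and with the end stop. At about (37, 87) mm in the jig frame, it is home.

```bash
python3 -c "
from h import *
print(r.close_job())"
```

```text
the job is handed in; nothing more can be done
None
```

The blank was pushed flat to the rail, slid into the corner pocket and measured about home (jig x ≈ 37, y ≈ 87 mm), with the hand clear; the job is handed in, but no verdict was returned.

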